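# Restock the reagent lane first in, first out

### The job

Restock the white bottle tray first in, first out: slide the two old green-capped bottles forward along their lane, in their present order and without lifting them out, until they stand at the low front lip (the end nearest you). Then load the new green-capped bottle, which stands alone on the worktop close beside the tray (not among the stored bottles far back at the right), upright into the lane behind them, and slide the blue follower forward until it closes up the row, so that all three bottles stand against one another and the front lip without gaps. Keep the bottles upright and leave the orange-capped bottle beside the tray, the tape roll and the timer alone.

Things in the scene. Friction and masses are not known exactly. Their poses are not given: they have to be found in the camera images.
- lane_front (a point): Fixed low white tray with one lane for bottles. Point: on the lane floor (6 mm above the worktop), midway between the rails, at the inner face of the front lip. x runs along the lane to the rear (roughly away from the robot), y left, z up. Lane 225 mm long, 58 mm wide inside, open above; rails 4 mm thick, tops 16 mm above the lane floor; lip 18 mm and rear wall 28 mm above it.
- follower (a joint): Blue sliding back stop in the lane, m: 0 = fully back (the start), front face 211 mm behind the lip; grows as it slides forward, to at most 0.125; the face is 0.211 - value behind the lip. Rubs with about 1.5 N, stays where it is left, and pushes bottles ahead of it.
- follower_grip (a point): Centre of the follower's grip, 84 mm above the worktop: an upright blue tab 10 mm thick along the lane, 30 mm wide across it, from 50 to 102 mm above the worktop. The point is 6 mm behind the follower's front face. Below is the follower's plate, 10 x 52 mm, its top 56 mm above the worktop. Axes as for the lane.
- old_front_center (a point): Centre (49 mm above its foot) of the old bottle nearer the lip: clear-whitish plastic, 48 mm diameter, 98 mm tall, green cap, about 0.12 kg; straight-sided up to 63 mm above its foot (grasp there), narrower above; z up. Stands loose in the lane, empty lane before it. The three green-capped bottles look alike.
- old_rear_center (a point): Centre of the second old bottle, behind the first in the lane; the same kind, 48 mm diameter, 98 mm tall. At the start there is no room behind it for another bottle.
- new_bottle_center (a point): Centre of the new bottle, the same kind (48 mm diameter, 98 mm tall, green cap), standing on the worktop about 150 to 350 mm to the left or right of the tray. (Another like it, far back at the right edge, belongs to the room.)
- orange_bottle: Bystander: a larger translucent bottle with an orange cap, 67 mm diameter, 142 mm tall, standing on the other side of the tray. Origin at the centre of its foot.
- tape_roll: Bystander: green tape roll lying flat to the left behind, 62 mm diameter, 18 mm high. Origin at the centre of its underside.
- timer: Bystander: small white timer, 64 x 62 x 20 mm, lying to the right behind. Origin at the centre of its underside.
There are look-alikes about, which are no part of the job. What is shaped like the part that bears old_rear_center but turquoise is not meant. What is shaped like the part that bears new_bottle_center but black is not meant.

How it is judged:
By the outcome, as a careful person would: the job done as asked, in the order asked, and still so for the second after the job is handed in, with the robot touching nothing.
It also fails if it takes over 59 s, if anything falls off the work surface, if the arm or the gripper's body presses on something with over 40 N, if the wrist force passes 120 N, or if a joint passes its speed limit or range.

### The arm

A 6-joint arm with a two-finger parallel gripper is mounted at the origin on a cart in front of the work surface, level with it; the furniture and walls round the work are solid. World frame = base frame: x ahead of the robot, y to its left, z up, the work surface at z = 0. Lengths are in m, angles in rad, forces in N, time in s.
With the tool pointing down it reaches from about 0.35 to 0.975 m from the base axis. Payload 4.9 kg.
Tool frame: the origin (TCP) lies at the very end of the fingers, on their centre line; the grasp point (between the pads) lies 19 mm behind it; z points along the fingers, y is the line along which they close (so a half turn about z gives the same grasp; the last joint's range is limited). The gripper opens to 85 mm and grips with 20 to 120 N. Pads are 22 mm wide; open, the fingers measure 114 mm over their backs; the gripper's body (76 mm by 85 mm) begins 54 mm behind the grasp point. The pads swing forward as they close: fully open they stand 13 mm farther back than shut.
Start: joints at [-1.415, 0.053, 1.613, -0, 1.476, -0.119], TCP at [0.17, -0.602, 0.231] pointing down, gripper open.
Joint ranges: [-3.01, 3.01], [-1.01, 2.22], [0.06, 2.58], [-1.02, 4.17], [0.09, 2.62], [-3.14, 3.14]. Speed limits (rad/s): [2.57, 2.57, 3.14, 3.14, 3.14, 3.14].

### API

Orientations are given as a rotation vector (axis times angle).
In Python, from station import ctrl gives the robot as it stands. The module is installed in compiled form; this text tells all that it offers.
- The arm moves only by the tool jog_arm, never from a script. Its argument "steps" is a list of rows, each an object with "delta_rot": the turn, a rotation vector about the tool's x, y, z in degrees, a list of three; "linear": the shift along the tool's x, y, z in m, a list of three; "grip": the finger opening in m, from 0 to 0.0854. In form: [{"delta_rot": [rx, ry, rz], "linear": [x, y, z], "grip": grip}, ...]. A call has 1 to 10 rows; each row shifts and turns the commanded pose from where the row before left it, along the tool's axes as they then stand; what a row does not reach is not made up. A row lasts 1/10 s, in which the tool goes at most 50 mm and 8.59 degrees, less where a joint would pass 70% of its speed; a pose out of reach is approached as far as the arm can. A call with a gripper value outside its range is refused whole. The fingers move at their own pace and stop on an object; "newtons" is the grip in N (left out, the last holds). Time passes only in rows, so rows that do not move let the fingers close. It gives the time, the measured TCP pose, the force, the opening and the grip force at its end, in the units of the state.
- ctrl.get_obs(): the state, without advancing time (a new reading comes with each control period).
- ctrl.get_image(name): name is "scene" or "side" or "wrist"; returns (picture, depth): 480x640x3 uint8, red, green, blue; 480x640 float32, m along the optical axis (not along the pixel's ray), 0 where there is no reading.
- ctrl.camera_info(name): a dict with "camera_matrix" (3x3 intrinsics, pixels), "R" (3x3) and "t" (3): a world point X has camera coordinates R X + t; the wrist camera has in their place "T_tool_cam" (4x4, takes a point from camera to tool coordinates, whose origin is the TCP and whose axes are the flange's). Camera axes: x right, y down, z forward; pixel columns grow to the right and rows downward; lengths in m; the calibration is good to about 2 mm. A picture is of the moment at which its call begins: read the wrist's pose just before it. camera_info takes no time and is no camera call.
- ctrl.finish_job(): hands the job in; it is judged then, once.
The state is a dict: "t": time; "q": joint angles; "dq": joint speeds; "effort": joint torques, N m; "tool_pos": TCP position; "tool_rot": TCP orientation; "contact_force": force on the tool from outside, world axes, zero at the start; "wrist_torque": the same for the moment, N m; "opening": finger opening in m; "grip_force": force on a finger pad.
Only numpy, scipy, OpenCV 4.12 (cv2) and the standard library are available. Lean on these libraries where they do the work, as an engineer would, in place of code of your own. Each camera call takes 0.05 s, during which the arm holds its last target. There are 200 camera calls.

## Working session

There is one attempt and no reset: what is moved stays moved. The work goes in short steps, Python scripts to look and compute and a tool call to move; the robot and the scene stay as the last step left them, time stands still between calls to the robot, and variables do not carry over. Pictures are saved under pics/ and viewed, at most 10 in all, crops included, and the job is handed in when it is done.

Besides the shell and the picture viewer there is one more tool, called after "Emit:" as a command line: name --argument value ..., lists and objects as JSON in quotes. jog_arm: Moves the arm, as the interface text tells. Its arguments: {"type":"object","properties":{"steps":{"type":"array"},"newtons":{"type":"number"}},"required":["steps"]}

```bash
mkdir -p pics
cat > h.py <<'E'
import numpy as np,cv2
from station import ctrl
from scipy.spatial.transform import Rotation as Ro
def shot(n,f):
    o=ctrl.get_obs(); p,d=ctrl.get_image(n); cv2.imwrite(f'pics/{f}.png',p[:,:,::-1]); np.savez(f'pics/{f}.npz',d=d,p=p,tp=o['tool_pos'],tr=o['tool_rot']); return p,d,o
def world(n,d,uv,z=None,o=None):
    c=ctrl.camera_info(n);K=np.array(c['camera_matrix'])
    if 'R' in c and c.get('R') is not None: R=np.array(c['R']);t=np.array(c['t']);A=R.T;b=-R.T@t
    else:
        T=np.array(c['T_tool_cam']);Rt=Ro.from_rotvec(o['tool_rot']).as_matrix();A=Rt@T[:3,:3];b=Rt@T[:3,3]+o['tool_pos']
    u,v=uv; r=A@np.linalg.solve(K,[u,v,1])
    s=d[int(v),int(u)] if z is None else (z-b[2])/r[2]
    return b+s*r
E
python3 - <<'E'
from h import *
for n in ('scene','side'):
    p,d,o=shot(n,n+'1')
print(o)
for n in ('scene','side','wrist'):print(ctrl.camera_info(n))
E
```

```text
{'t': 0.05, 'q': array([-1.41497085e+00,  5.33871721e-02,  1.61428692e+00, -4.10215187e-05,
        1.47598337e+00, -1.18996175e-01]), 'dq': array([ 4.90262406e-05, -1.99875387e-03, -1.33811784e-03,  1.32858895e-03,
        4.38051641e-04,  2.22268536e-04]), 'effort': array([ 1.64677287e-03, -3.95177114e+01, -3.71654642e+01, -5.75214517e-05,
        4.08956985e-03,  3.06549111e-06]), 'tool_pos': array([ 0.16950476, -0.60093452,  0.23004845]), 'tool_rot': array([-3.10993483e+00, -4.30055035e-01,  1.23771225e-04]), 'contact_force': array([0.73388467, 0.75327285, 0.40067296]), 'wrist_torque': array([-0.02811732, -0.00208939,  0.04586819]), 'grip_force': 0.0, 'opening': 0.08504657143900027}
{'camera_matrix': array([[478.06501902,   0.        , 318.41186656],
       [  0.        , 478.06501902, 241.68320562],
       [  0.        ,   0.        ,   1.        ]]), 'R': array([[ 0.58931932, -0.80774962, -0.01559777],
       [-0.34923498, -0.23729093, -0.90649211],
       [ 0.72851745,  0.5396606 , -0.42193455]]), 't': array([-0.33347396,  0.27813299,  0.60442858])}
{'camera_matrix': array([[4
[... 175 characters left out ...]
32837339,  0.01218692],
       [-0.23231556,  0.641039  , -0.73150426],
       [ 0.23239424, -0.69371458, -0.68172795]]), 't': array([0.49282605, 0.17974953, 0.88387983])}
{'camera_matrix': array([[377.89428084,   0.        , 317.88314158],
       [  0.        , 377.89428084, 240.56289693],
       [  0.        ,   0.        ,   1.        ]]), 'T_tool_cam': array([[ 4.51990683e-04, -9.49463294e-01, -3.13877762e-01,
         8.15555645e-02],
       [ 9.99999708e-01,  2.35805163e-04,  7.26723052e-04,
         8.52070142e-04],
       [-6.15982867e-04, -3.13877998e-01,  9.49463123e-01,
        -1.42815405e-01],
       [ 0.00000000e+00,  0.00000000e+00,  0.00000000e+00,
         1.00000000e+00]])}
```

View pics/scene1.png

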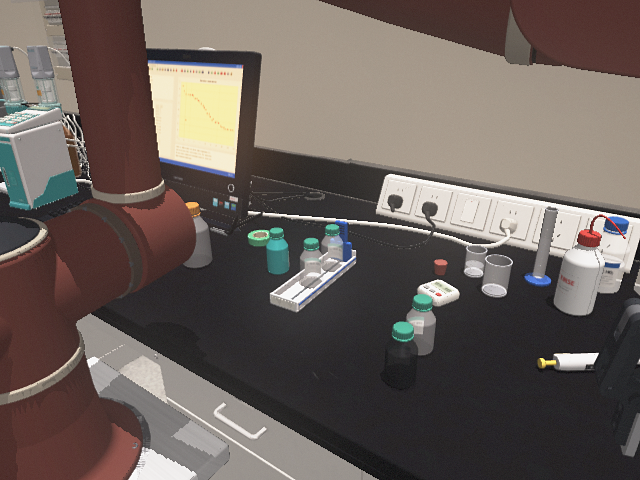

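View pics/side1.png

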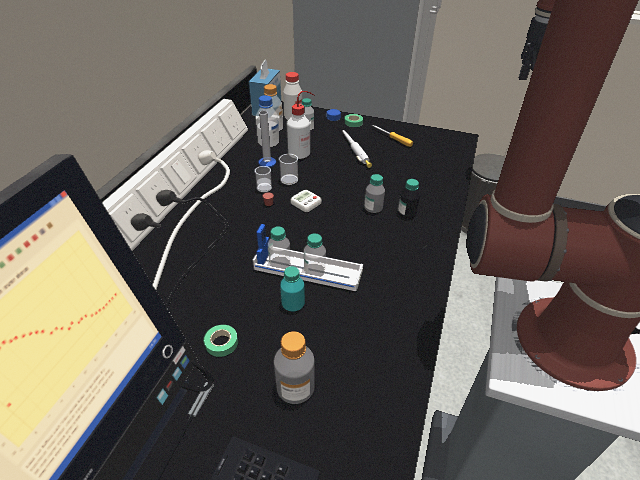

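The scene view shows the tray with old caps at (311,241) and (333,228), the follower at (346,222), the new bottle's cap at (422,299) and the black look-alike at (402,328). The turquoise one is left of the tray at (277,233). In the side view the old caps are at (315,238) and (278,231), and the new bottle's cap is at (376,179).

Run:
```python
from h import *
S=np.load('pics/scene1.npz')['d'];D=np.load('pics/side1.npz')['d']
def q(l,n,d,uv,z):print(l,n,world(n,d,uv,z).round(3))
for l,z,a,b in [('oldF',.104,(311,241),(315,238)),('oldR',.104,(333,228),(278,231)),('new',.098,(422,298),(376,179)),('blk',.098,(402,326),(412,183)),('turq',.098,(277,231),(291,271)),('fol',.102,(345,221),(262,228))]:
    q(l,'scene',S,a,z);q(l,'side',D,b,z)
p=cv2.imread('pics/side1.png')[210:300,235:375];cv2.imwrite('pics/c.png',cv2.resize(p,None,fx=5.6,fy=5.6,interpolation=cv2.INTER_CUBIC))
```

```text
oldF scene [ 0.535 -0.007  0.104]
oldF side [ 0.538 -0.001  0.104]
oldR scene [ 0.613 -0.006  0.104]
oldR side [0.619 0.005 0.104]
new scene [ 0.472 -0.274  0.098]
new side [ 0.473 -0.264  0.098]
blk scene [ 0.385 -0.283  0.098]
blk side [ 0.386 -0.278  0.098]
turq scene [0.545 0.091 0.098]
turq side [0.551 0.099 0.098]
fol scene [ 0.663 -0.003  0.102]
fol side [0.655 0.005 0.102]
```

View pics/c.png

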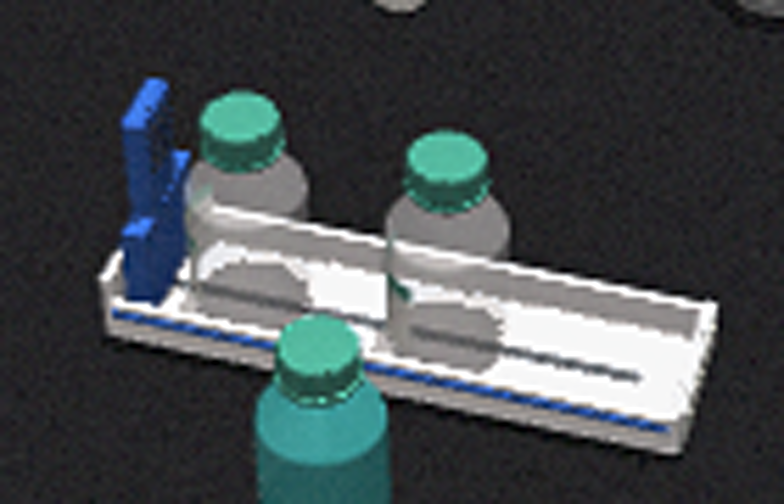

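The crop shows the tray's lip end at the right, near (690,380) in crop pixels, and the follower tab's top at (150,95). The lane runs nearly along x, so I'm moving over it for a wrist view.

Emit:
jog_arm --steps '[{"delta_rot": [0, 0, 7.85], "linear": [0, 0, -0.02], "grip": 0.085}, {"delta_rot": [0, 0, 7.85], "linear": [0, 0, -0.02], "grip": 0.085}, {"delta_rot": [0, 0, 0], "linear": [0.028, -0.04, 0], "grip": 0.085}, {"delta_rot": [0, 0, 0], "linear": [0.028, -0.04, 0], "grip": 0.085}, {"delta_rot": [0, 0, 0], "linear": [0.028, -0.04, 0], "grip": 0.085}, {"delta_rot": [0, 0, 0], "linear": [0.028, -0.04, 0], "grip": 0.085}, {"delta_rot": [0, 0, 0], "linear": [0.028, -0.04, 0], "grip": 0.085}, {"delta_rot": [0, 0, 0], "linear": [0.028, -0.04, 0], "grip": 0.085}, {"delta_rot": [0, 0, 0], "linear": [0.028, -0.04, 0], "grip": 0.085}, {"delta_rot": [0, 0, 0], "linear": [0.028, -0.04, 0], "grip": 0.085}]'

```text
t: 1.1
tool_pos: [0.3939, -0.2794, 0.2709]
tool_rot: [-3.141, -0.001, 0.0]
contact_force: [1.0, -1.2, -0.6]
opening: 0.085
grip_force: 0.0
```

Emit:
jog_arm --steps '[{"delta_rot": [0, 0, 0], "linear": [0.028, -0.04, 0], "grip": 0.085}, {"delta_rot": [0, 0, 0], "linear": [0.028, -0.04, 0], "grip": 0.085}, {"delta_rot": [0, 0, 0], "linear": [0.028, -0.04, 0], "grip": 0.085}, {"delta_rot": [0, 0, 0], "linear": [0.028, -0.04, 0], "grip": 0.085}, {"delta_rot": [0, 0, 0], "linear": [0.028, -0.04, 0], "grip": 0.085}, {"delta_rot": [0, 0, 0], "linear": [0.028, -0.04, 0], "grip": 0.085}, {"delta_rot": [0, 0, 0], "linear": [0.028, -0.04, 0], "grip": 0.085}, {"delta_rot": [0, 0, 0], "linear": [0, 0, 0], "grip": 0.085}, {"delta_rot": [0, 0, 0], "linear": [0, 0, 0], "grip": 0.085}]'

```text
t: 2.0
tool_pos: [0.589, -0.0003, 0.2703]
tool_rot: [3.141, 0.005, -0.003]
contact_force: [-1.3, -1.0, 0.1]
opening: 0.0847
grip_force: 0.0
```

Run:
```python
from h import *
p,d,o=shot('wrist','w1');print(o['t'],o['tool_pos'],o['tool_rot'],o['contact_force'])
```

```text
2.0 [ 5.89038684e-01 -2.58270225e-04  2.70318062e-01] [ 3.14140400e+00  4.63169781e-03 -3.07402728e-03] [-1.27940212 -0.99904554  0.09745565]
```

View pics/w1.png

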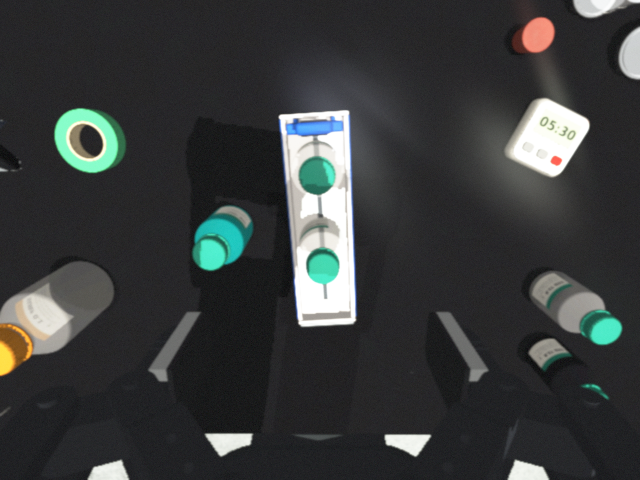

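The wrist view shows the tray corners at (281,114), (349,111), (300,325) and (355,322). The old caps are at (323,266) and (317,175), the tab at (315,128) and the new bottle's cap at (601,328).

Run:
```python
from h import *
z=np.load('pics/w1.npz');o=dict(tool_pos=z['tp'],tool_rot=z['tr']);d=z['d']
W={}
for l,uv,h in [('RL',(281,114),.034),('RR',(349,111),.034),('FL',(300,325),.024),('FR',(355,322),.024),('F',(323,266),.104),('R',(317,175),.104),('tab',(314.5,128),.102),('new',(601,328),.098)]:
    W[l]=world('wrist',d,uv,h,o);print(l,W[l].round(4),world('wrist',d,uv,None,o).round(3))
r=(W['RL']+W['RR'])/2;f=(W['FL']+W['FR'])/2
print('axis yaw',np.degrees(np.arctan2(*(r-f)[[1,0]])),np.linalg.norm((r-f)[:2]),np.degrees(np.arctan2(*(W['R']-W['F'])[[1,0]])), np.degrees(np.arctan2(*(W['tab']-f)[[1,0]])))
```

```text
RL [0.6718 0.0342 0.034 ] [ 0.672  0.037 -0.001]
RR [ 0.6747 -0.0304  0.034 ] [ 0.675 -0.033  0.   ]
FL [0.4374 0.0193 0.024 ] [0.439 0.019 0.026]
FR [ 0.4416 -0.045   0.024 ] [ 0.428 -0.048  0.001]
F [ 0.5447 -0.0057  0.104 ] [ 0.545 -0.006  0.104]
R [ 6.246e-01 -2.000e-04  1.040e-01] [ 0.625 -0.     0.105]
tab [0.6612 0.0018 0.102 ] [0.661 0.002 0.104]
new [ 0.4794 -0.2711  0.098 ] [ 0.48  -0.27   0.099]
axis yaw 3.619957864362666 0.23421200086786753 3.9387988917096237 3.791624424815821
```

Emit:
jog_arm --steps '[{"delta_rot": [0, 0, -3.5], "linear": [0, 0, 0], "grip": 0.085}, {"delta_rot": [0, 0, 0], "linear": [0.036, 0.0016, 0], "grip": 0.085}, {"delta_rot": [0, 0, 0], "linear": [0.036, 0.0016, 0], "grip": 0.085}, {"delta_rot": [0, 0, 0], "linear": [0, 0, 0.045], "grip": 0.085}, {"delta_rot": [0, 0, 0], "linear": [0, 0, 0.045], "grip": 0.085}, {"delta_rot": [0, 0, 0], "linear": [0, 0, 0.045], "grip": 0.085}, {"delta_rot": [0, 0, 0], "linear": [0, 0, 0.03], "grip": 0.085}, {"delta_rot": [0, 0, 0], "linear": [0, 0, 0.02], "grip": 0.085}, {"delta_rot": [0, 0, 0], "linear": [0, 0, 0.015], "grip": 0.085}, {"delta_rot": [0, 0, 0], "linear": [0, 0, 0], "grip": 0.085}]'

```text
t: 3.05
tool_pos: [0.6591, -0.001, 0.0688]
tool_rot: [-3.14, -0.094, 0.007]
contact_force: [0.3, -0.0, -0.5]
opening: 0.0849
grip_force: 0.0
```

Emit:
jog_arm --steps '[{"delta_rot": [0, 0, 0], "linear": [0, 0, 0], "grip": 0.02}, {"delta_rot": [0, 0, 0], "linear": [0, 0, 0], "grip": 0.02}, {"delta_rot": [0, 0, 0], "linear": [0, 0, 0], "grip": 0.02}, {"delta_rot": [0, 0, 0], "linear": [0, 0, 0], "grip": 0.02}, {"delta_rot": [0, 0, 0], "linear": [0, 0, 0], "grip": 0.02}, {"delta_rot": [0, 0, 0], "linear": [0, 0, 0], "grip": 0.02}, {"delta_rot": [0, 0, 0], "linear": [0, 0, 0], "grip": 0.02}, {"delta_rot": [0, 0, 0], "linear": [0, 0, 0], "grip": 0.02}]' --newtons 25

```text
t: 3.85
tool_pos: [0.6621, 0.0035, 0.0738]
tool_rot: [-3.135, -0.098, -0.004]
contact_force: [-3.0, 9.6, 5.9]
opening: 0.0295
grip_force: 28.5
```

Run:
```python
from h import *
p,d,o=shot('wrist','w2');print(o['t'],o['tool_pos'],o['tool_rot'],o['contact_force'],o['opening'])
```

```text
3.85 [0.66208329 0.00348665 0.07375379] [-3.13457229 -0.09819293 -0.00367117] [-2.98864958  9.61676793  5.94849736] 0.02953714037209567
```

View pics/w2.png

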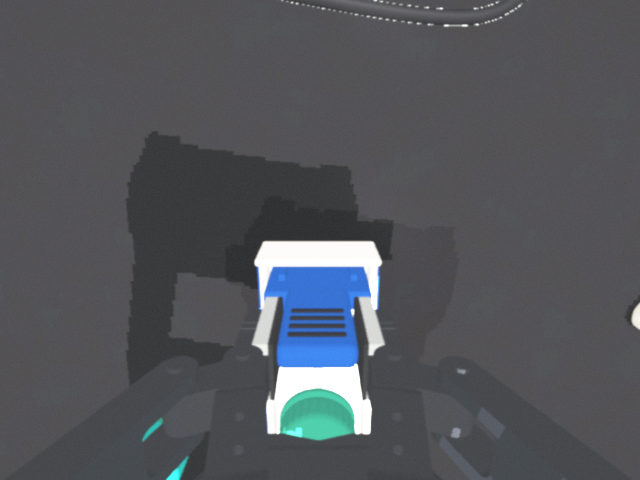

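The tab is held between the pads. I'll relieve the sideways and upward offset, then push slowly forward.

Emit:
jog_arm --steps '[{"delta_rot": [0, 0, 0], "linear": [0, -0.0045, -0.005], "grip": 0.02}, {"delta_rot": [0, 0, 0], "linear": [-0.004, 0, 0], "grip": 0.02}, {"delta_rot": [0, 0, 0], "linear": [-0.005, 0, 0], "grip": 0.02}, {"delta_rot": [0, 0, 0], "linear": [-0.007, 0, 0], "grip": 0.02}, {"delta_rot": [0, 0, 0], "linear": [-0.007, 0, 0], "grip": 0.02}, {"delta_rot": [0, 0, 0], "linear": [-0.007, 0, 0], "grip": 0.02}, {"delta_rot": [0, 0, 0], "linear": [-0.007, 0, 0], "grip": 0.02}, {"delta_rot": [0, 0, 0], "linear": [-0.007, 0, 0], "grip": 0.02}, {"delta_rot": [0, 0, 0], "linear": [-0.007, 0, 0], "grip": 0.02}]' --newtons 40

```text
t: 4.8
tool_pos: [0.6082, 0.0005, 0.074]
tool_rot: [3.139, 0.097, -0.004]
contact_force: [3.4, -5.0, -15.7]
opening: 0.029
grip_force: 42.4
```

Emit:
jog_arm --steps '[{"delta_rot": [0, 0, 0], "linear": [-0.007, 0, 0], "grip": 0.02}, {"delta_rot": [0, 0, 0], "linear": [-0.007, 0, 0], "grip": 0.02}, {"delta_rot": [0, 0, 0], "linear": [-0.007, 0, 0], "grip": 0.02}, {"delta_rot": [0, 0, 0], "linear": [-0.007, 0, 0], "grip": 0.02}, {"delta_rot": [0, 0, 0], "linear": [-0.007, 0, 0], "grip": 0.02}, {"delta_rot": [0, 0, 0], "linear": [-0.006, 0, 0], "grip": 0.02}, {"delta_rot": [0, 0, 0], "linear": [0, 0, 0], "grip": 0.02}]'

```text
t: 5.5
tool_pos: [0.5663, -0.0022, 0.0739]
tool_rot: [3.138, 0.097, -0.007]
contact_force: [-0.4, -6.2, -15.4]
opening: 0.0293
grip_force: 42.4
```

Run:
```python
from h import *
o=ctrl.get_obs();print(o['t'],o['tool_pos'],o['contact_force'],o['opening'])
p,d,o=shot('side','s2')
p=cv2.imread('pics/s2.png')[190:310,225:385];cv2.imwrite('pics/s2c.png',cv2.resize(p,None,fx=4,fy=4,interpolation=cv2.INTER_CUBIC))
```

```text
5.5 [ 0.56634804 -0.00221075  0.07394574] [ -0.37456927  -6.16330457 -15.39153738] 0.02927036313487065
```

View pics/s2c.png

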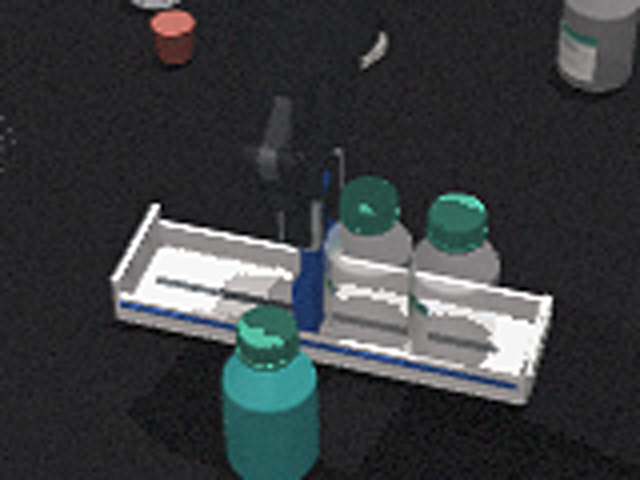

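Both old bottles are upright, touching each other and the follower, about 20 mm short of the lip. I'm continuing in small steps.

Emit:
jog_arm --steps '[{"delta_rot": [0, 0, 0], "linear": [-0.003, 0.0015, 0.0035], "grip": 0.02}, {"delta_rot": [0, 0, 0], "linear": [-0.005, 0, 0], "grip": 0.02}, {"delta_rot": [0, 0, 0], "linear": [-0.004, 0, 0], "grip": 0.02}, {"delta_rot": [0, 0, 0], "linear": [-0.003, 0, 0], "grip": 0.02}, {"delta_rot": [0, 0, 0], "linear": [-0.0015, 0, 0], "grip": 0.02}, {"delta_rot": [0, 0, 0], "linear": [0, 0, 0], "grip": 0.02}]'

```text
t: 6.15
tool_pos: [0.5531, -0.0034, 0.0738]
tool_rot: [-3.14, -0.097, -0.002]
contact_force: [1.3, 2.8, 1.9]
opening: 0.0293
grip_force: 44.2
```

Emit:
jog_arm --steps '[{"delta_rot": [0, 0, 0], "linear": [-0.0015, 0, 0], "grip": 0.02}, {"delta_rot": [0, 0, 0], "linear": [-0.0015, 0, 0], "grip": 0.02}, {"delta_rot": [0, 0, 0], "linear": [0, 0, 0], "grip": 0.02}]'

```text
t: 6.45
tool_pos: [0.5504, -0.0036, 0.0738]
tool_rot: [-3.14, -0.097, -0.003]
contact_force: [1.6, 4.1, 3.9]
opening: 0.0291
grip_force: 44.6
```

Emit:
jog_arm --steps '[{"delta_rot": [0, 0, 0], "linear": [-0.0015, 0, 0], "grip": 0.02}, {"delta_rot": [0, 0, 0], "linear": [-0.001, 0, 0], "grip": 0.02}, {"delta_rot": [0, 0, 0], "linear": [-0.001, 0, 0], "grip": 0.02}, {"delta_rot": [0, 0, 0], "linear": [0, 0, 0], "grip": 0.02}]'

```text
t: 6.85
tool_pos: [0.547, -0.0039, 0.0738]
tool_rot: [-3.14, -0.097, -0.003]
contact_force: [3.6, 4.6, 4.8]
opening: 0.0289
grip_force: 44.7
```

Emit:
jog_arm --steps '[{"delta_rot": [0, 0, 0], "linear": [-0.001, 0, 0], "grip": 0.02}, {"delta_rot": [0, 0, 0], "linear": [-0.001, 0, 0], "grip": 0.02}, {"delta_rot": [0, 0, 0], "linear": [0, 0, 0], "grip": 0.02}]'

```text
t: 7.15
tool_pos: [0.5461, -0.0039, 0.0738]
tool_rot: [-3.14, -0.097, -0.008]
contact_force: [7.8, 5.3, 2.0]
opening: 0.0292
grip_force: 44.3
```

The force rise to 7.8 N shows the row is at the lip. Now the follower goes back to make room, and I release it.

Emit:
jog_arm --steps '[{"delta_rot": [0, 0, 0], "linear": [0.006, 0.001, 0.001], "grip": 0.02}, {"delta_rot": [0, 0, 0], "linear": [0.012, 0, 0], "grip": 0.02}, {"delta_rot": [0, 0, 0], "linear": [0.015, 0, 0], "grip": 0.02}, {"delta_rot": [0, 0, 0], "linear": [0.015, 0, 0], "grip": 0.02}, {"delta_rot": [0, 0, 0], "linear": [0.015, 0, 0], "grip": 0.02}, {"delta_rot": [0, 0, 0], "linear": [0.015, 0, 0], "grip": 0.02}, {"delta_rot": [0, 0, 0], "linear": [0.012, 0, 0], "grip": 0.02}, {"delta_rot": [0, 0, 0], "linear": [0.01, 0, 0], "grip": 0.02}, {"delta_rot": [0, 0, 0], "linear": [0.005, 0, 0], "grip": 0.02}, {"delta_rot": [0, 0, 0], "linear": [0, 0, 0], "grip": 0.02}]'

```text
t: 8.15
tool_pos: [0.6504, 0.0028, 0.0738]
tool_rot: [-3.138, -0.098, -0.003]
contact_force: [1.8, 6.8, 8.6]
opening: 0.0294
grip_force: 45.3
```

Emit:
jog_arm --steps '[{"delta_rot": [0, 0, 0], "linear": [0, 0, 0], "grip": 0.085}, {"delta_rot": [0, 0, 0], "linear": [0, 0, 0], "grip": 0.085}, {"delta_rot": [0, 0, 0], "linear": [0, 0, 0], "grip": 0.085}, {"delta_rot": [0, 0, 0], "linear": [0, 0, 0], "grip": 0.085}, {"delta_rot": [0, 0, 0], "linear": [0, 0, -0.03], "grip": 0.085}, {"delta_rot": [0, 0, 0], "linear": [0, 0, -0.045], "grip": 0.085}, {"delta_rot": [0, 0, 0], "linear": [0, 0, -0.045], "grip": 0.085}, {"delta_rot": [0, 0, 0], "linear": [0, 0, -0.03], "grip": 0.085}, {"delta_rot": [0, 0, 0], "linear": [0, 0, 0], "grip": 0.085}]'

```text
t: 9.05
tool_pos: [0.6519, 0.0006, 0.2289]
tool_rot: [3.138, 0.097, 0.017]
contact_force: [-0.3, -0.5, 0.4]
opening: 0.0848
grip_force: 0.0
```

Emit:
jog_arm --steps '[{"delta_rot": [0, 0, 0], "linear": [-0.021, 0.0324, 0], "grip": 0.085}, {"delta_rot": [0, 0, 0], "linear": [-0.021, 0.0324, 0], "grip": 0.085}, {"delta_rot": [0, 0, 0], "linear": [-0.021, 0.0324, 0], "grip": 0.085}, {"delta_rot": [0, 0, 0], "linear": [-0.021, 0.0324, 0], "grip": 0.085}, {"delta_rot": [0, 0, 0], "linear": [-0.021, 0.0324, 0], "grip": 0.085}, {"delta_rot": [0, 0, 0], "linear": [-0.021, 0.0324, 0], "grip": 0.085}, {"delta_rot": [0, 0, 0], "linear": [-0.021, 0.0324, 0], "grip": 0.085}, {"delta_rot": [0, 0, 0], "linear": [-0.021, 0.0324, 0], "grip": 0.085}, {"delta_rot": [0, 0, 0], "linear": [0, 0, 0], "grip": 0.085}, {"delta_rot": [0, 0, 0], "linear": [0, 0, 0], "grip": 0.085}]'

```text
t: 10.05
tool_pos: [0.4965, -0.2681, 0.2204]
tool_rot: [-3.139, -0.094, 0.003]
contact_force: [0.4, -0.1, -0.5]
opening: 0.085
grip_force: 0.0
```

Run:
```python
from h import *
p,d,o=shot('wrist','w3');print(o['t'],o['tool_pos'],o['tool_rot'])
hsv=cv2.cvtColor(p,cv2.COLOR_RGB2HSV);m=cv2.inRange(hsv,(70,80,60),(95,255,255))
n,L,s,c=cv2.connectedComponentsWithStats(m)
for i in range(1,n):
    if s[i,4]>200: print(s[i],c[i],world('wrist',d,c[i],.098,o).round(4))
```

```text
10.05 [ 0.49647592 -0.26806918  0.22040718] [-3.13860340e+00 -9.38527380e-02  2.67705949e-03]
[ 307  234   40   44 1427] [326.26278907 255.62088297] [ 0.4789 -0.2761  0.098 ]
[ 313  333   38   41 1306] [331.43261868 352.94257274] [ 0.3941 -0.286   0.098 ]
```

View pics/w3.png

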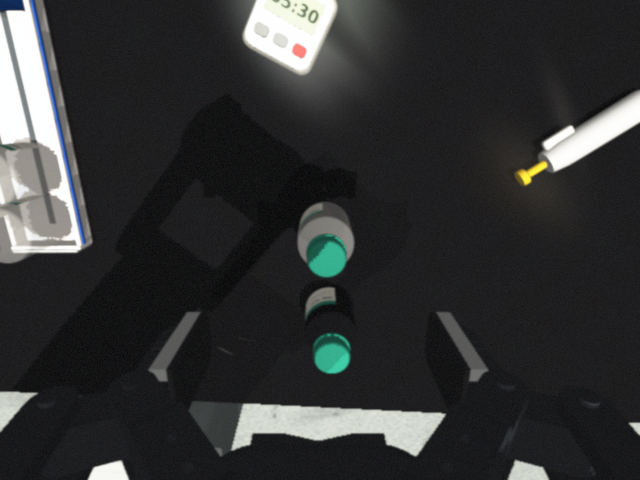

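The wrist view shows the new bottle's cap at (326,256) with the black bottle in front of it at (331,353). The fingers will pass on the left and right, so I'm descending.

Emit:
jog_arm --steps '[{"delta_rot": [0, 0, 0], "linear": [-0.02, 0.006, 0], "grip": 0.085}, {"delta_rot": [0, 0, 0], "linear": [0, 0, 0.03], "grip": 0.085}, {"delta_rot": [0, 0, 0], "linear": [0, 0, 0.04], "grip": 0.085}, {"delta_rot": [0, 0, 0], "linear": [0, 0, 0.04], "grip": 0.085}, {"delta_rot": [0, 0, 0], "linear": [0, 0, 0.03], "grip": 0.085}, {"delta_rot": [0, 0, 0], "linear": [0, 0, 0.02], "grip": 0.085}, {"delta_rot": [0, 0, 0], "linear": [0, 0, 0], "grip": 0.085}, {"delta_rot": [0, 0, 0], "linear": [0, 0, 0], "grip": 0.085}]'

```text
t: 10.9
tool_pos: [0.4783, -0.2741, 0.0618]
tool_rot: [-3.139, -0.1, 0.001]
contact_force: [0.1, -0.2, 0.1]
opening: 0.0851
grip_force: 0.0
```

Emit:
jog_arm --steps '[{"delta_rot": [0, 0, 0], "linear": [0, 0, 0.02], "grip": 0.085}, {"delta_rot": [0, 0, 0], "linear": [0, 0, 0.01], "grip": 0.085}, {"delta_rot": [0, 0, 0], "linear": [0, 0, 0], "grip": 0.055}, {"delta_rot": [0, 0, 0], "linear": [0, 0, 0], "grip": 0.045}, {"delta_rot": [0, 0, 0], "linear": [0, 0, 0], "grip": 0.04}, {"delta_rot": [0, 0, 0], "linear": [0, 0, 0], "grip": 0.04}, {"delta_rot": [0, 0, 0], "linear": [0, 0, 0], "grip": 0.04}, {"delta_rot": [0, 0, 0], "linear": [0, 0, 0], "grip": 0.04}, {"delta_rot": [0, 0, 0], "linear": [0, 0, 0], "grip": 0.04}]' --newtons 25

```text
t: 11.8
tool_pos: [0.4787, -0.2756, 0.0332]
tool_rot: [3.139, 0.097, 0.003]
contact_force: [-0.3, 1.5, 6.9]
opening: 0.0466
grip_force: 26.3
```

Emit:
jog_arm --steps '[{"delta_rot": [0, 0, 0], "linear": [0, 0, -0.02], "grip": 0.04}, {"delta_rot": [0, 0, 0], "linear": [0, 0, -0.03], "grip": 0.04}, {"delta_rot": [0, 0, 0], "linear": [0, 0, -0.04], "grip": 0.04}, {"delta_rot": [0, 0, 0], "linear": [0, 0, -0.04], "grip": 0.04}, {"delta_rot": [0, 0, 0], "linear": [0, 0, -0.02], "grip": 0.04}, {"delta_rot": [0, 0, 0], "linear": [0, 0, 0], "grip": 0.04}, {"delta_rot": [0, 0, 0], "linear": [0, 0, 0], "grip": 0.04}]'

```text
t: 12.5
tool_pos: [0.4773, -0.2747, 0.1806]
tool_rot: [-3.139, -0.097, 0.002]
contact_force: [-0.4, 0.2, -2.3]
opening: 0.047
grip_force: 26.3
```

Run:
```python
from h import *
p,d,o=shot('wrist','w4');print(o['t'],o['tool_pos'],o['tool_rot'],o['opening'])
```

```text
12.5 [ 0.47727359 -0.27470704  0.18056118] [-3.13929677e+00 -9.69119013e-02  1.83867827e-03] 0.047047647301111835
```

View pics/w4.png

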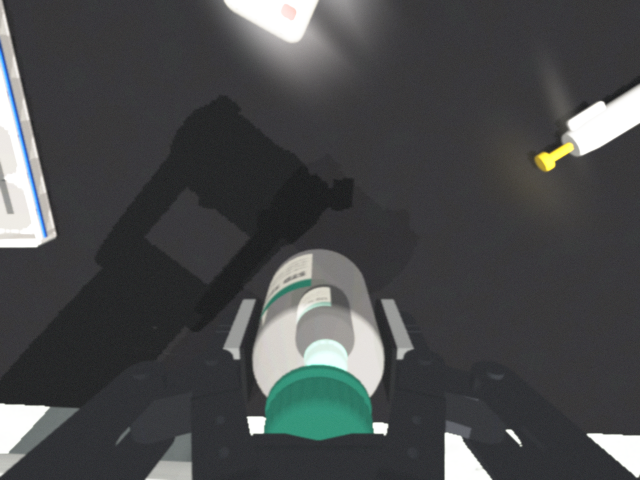

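The new bottle is held upright. I'm carrying it over the lane.

Emit:
jog_arm --steps '[{"delta_rot": [0, 0, 0], "linear": [0.0058, -0.0133, 0], "grip": 0.04}, {"delta_rot": [0, 0, 0], "linear": [0.0115, -0.0265, 0], "grip": 0.04}, {"delta_rot": [0, 0, 0], "linear": [0.0115, -0.0265, 0], "grip": 0.04}, {"delta_rot": [0, 0, 0], "linear": [0.0115, -0.0265, 0], "grip": 0.04}, {"delta_rot": [0, 0, 0], "linear": [0.0115, -0.0265, 0], "grip": 0.04}, {"delta_rot": [0, 0, 0], "linear": [0.0115, -0.0265, 0], "grip": 0.04}, {"delta_rot": [0, 0, 0], "linear": [0.0115, -0.0265, 0], "grip": 0.04}, {"delta_rot": [0, 0, 0], "linear": [0.0115, -0.0265, 0], "grip": 0.04}, {"delta_rot": [0, 0, 0], "linear": [0.0115, -0.0265, 0], "grip": 0.04}, {"delta_rot": [0, 0, 0], "linear": [0.0115, -0.0265, 0], "grip": 0.04}]'

```text
t: 13.55
tool_pos: [0.5705, -0.0145, 0.1795]
tool_rot: [-3.139, -0.098, 0.006]
contact_force: [-0.5, -0.8, -2.0]
opening: 0.0465
grip_force: 26.3
```

Emit:
jog_arm --steps '[{"delta_rot": [0, 0, 0], "linear": [0.0058, -0.0133, 0], "grip": 0.04}, {"delta_rot": [0, 0, 0], "linear": [0, 0, 0], "grip": 0.04}, {"delta_rot": [0, 0, 0], "linear": [0, 0, 0], "grip": 0.04}]'

```text
t: 13.85
tool_pos: [0.5757, -0.0033, 0.1808]
tool_rot: [3.14, 0.098, -0.003]
contact_force: [-0.3, -0.2, -1.1]
opening: 0.047
grip_force: 26.4
```

Run:
```python
from h import *
p,d,o=shot('side','s3');print(o['t'],o['tool_pos'],o['tool_rot'],o['opening'])
p=cv2.imread('pics/s3.png')[190:310,225:385];cv2.imwrite('pics/s3c.png',cv2.resize(p,None,fx=4,fy=4,interpolation=cv2.INTER_CUBIC))
```

```text
13.85 [ 0.57572308 -0.00333183  0.18082793] [ 3.13969721e+00  9.79977715e-02 -2.90979999e-03] 0.04698967845552051
```

View pics/s3c.png

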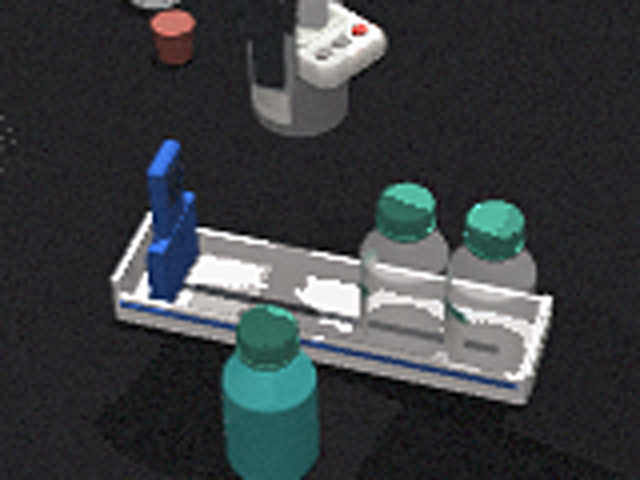

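The old bottles stand at the lip, the follower is back and the lane is clear. I'm lowering the bottle.

Emit:
jog_arm --steps '[{"delta_rot": [0, 0, 0], "linear": [0, 0, 0.02], "grip": 0.04}, {"delta_rot": [0, 0, 0], "linear": [0, 0, 0.03], "grip": 0.04}, {"delta_rot": [0, 0, 0], "linear": [0, 0, 0.03], "grip": 0.04}, {"delta_rot": [0, 0, 0], "linear": [0, 0, 0.025], "grip": 0.04}, {"delta_rot": [0, 0, 0], "linear": [0, 0, 0.015], "grip": 0.04}, {"delta_rot": [0, 0, 0], "linear": [0, 0, 0.008], "grip": 0.04}, {"delta_rot": [0, 0, 0], "linear": [0, 0, 0], "grip": 0.04}]'

```text
t: 14.6
tool_pos: [0.5758, -0.0038, 0.0531]
tool_rot: [-3.14, -0.096, 0.002]
contact_force: [-0.6, -0.4, -2.1]
opening: 0.0468
grip_force: 26.4
```

Emit:
jog_arm --steps '[{"delta_rot": [0, 0, 0], "linear": [0, 0, 0.006], "grip": 0.04}, {"delta_rot": [0, 0, 0], "linear": [0, 0, 0.004], "grip": 0.04}, {"delta_rot": [0, 0, 0], "linear": [0, 0, 0.002], "grip": 0.04}, {"delta_rot": [0, 0, 0], "linear": [0, 0, 0], "grip": 0.04}]'

```text
t: 15.0
tool_pos: [0.5764, -0.0032, 0.0419]
tool_rot: [3.14, 0.097, 0.0]
contact_force: [-0.4, -0.1, -1.8]
opening: 0.0468
grip_force: 26.4
```

Emit:
jog_arm --steps '[{"delta_rot": [0, 0, 0], "linear": [0, 0, 0.002], "grip": 0.04}, {"delta_rot": [0, 0, 0], "linear": [0, 0, 0.001], "grip": 0.04}, {"delta_rot": [0, 0, 0], "linear": [0, 0, 0], "grip": 0.04}]'

```text
t: 15.3
tool_pos: [0.5766, -0.0033, 0.0392]
tool_rot: [3.14, 0.097, 0.001]
contact_force: [-0.1, 0.2, 1.4]
opening: 0.0471
grip_force: 26.4
```

It has touched down (the force changed sign), so I'm releasing slowly and rising.

Emit:
jog_arm --steps '[{"delta_rot": [0, 0, 0], "linear": [0, 0, 0], "grip": 0.05}, {"delta_rot": [0, 0, 0], "linear": [0, 0, 0], "grip": 0.056}, {"delta_rot": [0, 0, 0], "linear": [0, 0, 0], "grip": 0.075}, {"delta_rot": [0, 0, 0], "linear": [0, 0, 0], "grip": 0.075}, {"delta_rot": [0, 0, 0], "linear": [0, 0, -0.02], "grip": 0.075}, {"delta_rot": [0, 0, 0], "linear": [0, 0, -0.04], "grip": 0.075}, {"delta_rot": [0, 0, 0], "linear": [0, 0, -0.04], "grip": 0.085}, {"delta_rot": [0, 0, 0], "linear": [0, 0, -0.02], "grip": 0.085}, {"delta_rot": [0, 0, 0], "linear": [0, 0, 0], "grip": 0.085}, {"delta_rot": [0, 0, 0], "linear": [0, 0, 0], "grip": 0.085}]'

```text
t: 16.3
tool_pos: [0.5763, -0.0033, 0.1587]
tool_rot: [3.14, 0.097, 0.0]
contact_force: [0.4, 0.0, -0.7]
opening: 0.0846
grip_force: 0.0
```

Emit:
jog_arm --steps '[{"delta_rot": [0, 0, 0], "linear": [0.022, -0.0005, 0], "grip": 0.085}, {"delta_rot": [0, 0, 0], "linear": [0.03, -0.0005, 0], "grip": 0.085}, {"delta_rot": [0, 0, 0], "linear": [0.022, -0.0005, 0], "grip": 0.085}, {"delta_rot": [0, 0, 0], "linear": [0, 0, 0.02], "grip": 0.085}, {"delta_rot": [0, 0, 0], "linear": [0, 0, 0.03], "grip": 0.085}, {"delta_rot": [0, 0, 0], "linear": [0, 0, 0.022], "grip": 0.085}, {"delta_rot": [0, 0, 0], "linear": [0, 0, 0.01], "grip": 0.085}, {"delta_rot": [0, 0, 0], "linear": [0, 0, 0], "grip": 0.085}, {"delta_rot": [0, 0, 0], "linear": [0, 0, 0], "grip": 0.05}, {"delta_rot": [0, 0, 0], "linear": [0, 0, 0], "grip": 0.035}]'

```text
t: 17.3
tool_pos: [0.6511, 0.0027, 0.0784]
tool_rot: [3.14, 0.097, 0.004]
contact_force: [-0.8, 0.3, 0.8]
opening: 0.0587
grip_force: 0.0
```

Emit:
jog_arm --steps '[{"delta_rot": [0, 0, 0], "linear": [0, 0, 0], "grip": 0.02}, {"delta_rot": [0, 0, 0], "linear": [0, 0, 0], "grip": 0.02}, {"delta_rot": [0, 0, 0], "linear": [0, 0, 0], "grip": 0.02}, {"delta_rot": [0, 0, 0], "linear": [0, 0, 0], "grip": 0.02}, {"delta_rot": [0, 0, 0], "linear": [0, 0, 0], "grip": 0.02}]' --newtons 35

```text
t: 17.8
tool_pos: [0.6509, 0.003, 0.0783]
tool_rot: [-3.14, -0.097, -0.003]
contact_force: [-0.4, 2.3, 5.7]
opening: 0.0291
grip_force: 36.0
```

Emit:
jog_arm --steps '[{"delta_rot": [0, 0, 0], "linear": [-0.004, -0.0003, -0.001], "grip": 0.02}, {"delta_rot": [0, 0, 0], "linear": [-0.006, 0, 0], "grip": 0.02}, {"delta_rot": [0, 0, 0], "linear": [-0.006, 0, 0], "grip": 0.02}, {"delta_rot": [0, 0, 0], "linear": [-0.006, 0, 0], "grip": 0.02}, {"delta_rot": [0, 0, 0], "linear": [-0.006, 0, 0], "grip": 0.02}, {"delta_rot": [0, 0, 0], "linear": [-0.006, 0, 0], "grip": 0.02}, {"delta_rot": [0, 0, 0], "linear": [-0.005, 0, 0], "grip": 0.02}, {"delta_rot": [0, 0, 0], "linear": [-0.005, 0, 0], "grip": 0.02}, {"delta_rot": [0, 0, 0], "linear": [-0.004, 0, 0], "grip": 0.02}, {"delta_rot": [0, 0, 0], "linear": [-0.003, 0, 0], "grip": 0.02}]'

```text
t: 18.8
tool_pos: [0.5993, -0.0003, 0.0783]
tool_rot: [3.14, 0.097, 0.002]
contact_force: [2.4, -0.6, 6.0]
opening: 0.0294
grip_force: 35.9
```

Emit:
jog_arm --steps '[{"delta_rot": [0, 0, 0], "linear": [-0.002, 0, 0], "grip": 0.02}, {"delta_rot": [0, 0, 0], "linear": [-0.001, 0, 0], "grip": 0.02}, {"delta_rot": [0, 0, 0], "linear": [0, 0, 0], "grip": 0.02}]'

```text
t: 19.1
tool_pos: [0.5964, -0.0005, 0.0783]
tool_rot: [3.14, 0.097, 0.002]
contact_force: [1.5, 0.8, 5.5]
opening: 0.0294
grip_force: 36.0
```

Emit:
jog_arm --steps '[{"delta_rot": [0, 0, 0], "linear": [-0.001, 0, 0], "grip": 0.02}, {"delta_rot": [0, 0, 0], "linear": [-0.001, 0, 0], "grip": 0.02}, {"delta_rot": [0, 0, 0], "linear": [0, 0, 0], "grip": 0.02}]'

```text
t: 19.4
tool_pos: [0.5945, -0.0006, 0.0783]
tool_rot: [3.14, 0.097, 0.002]
contact_force: [2.7, -0.2, 5.7]
opening: 0.0292
grip_force: 36.0
```

Emit:
jog_arm --steps '[{"delta_rot": [0, 0, 0], "linear": [-0.001, 0, 0], "grip": 0.02}, {"delta_rot": [0, 0, 0], "linear": [0, 0, 0], "grip": 0.02}]'

```text
t: 19.6
tool_pos: [0.594, -0.0007, 0.0783]
tool_rot: [3.14, 0.097, 0.004]
contact_force: [5.1, -0.8, 4.2]
opening: 0.0293
grip_force: 35.7
```

Emit:
jog_arm --steps '[{"delta_rot": [0, 0, 0], "linear": [-0.001, 0, 0.001], "grip": 0.02}, {"delta_rot": [0, 0, 0], "linear": [-0.001, 0, 0], "grip": 0.02}, {"delta_rot": [0, 0, 0], "linear": [0, 0, 0], "grip": 0.02}]'

```text
t: 19.9
tool_pos: [0.5939, -0.0007, 0.0783]
tool_rot: [3.14, 0.097, 0.012]
contact_force: [10.1, 0.6, 3.3]
opening: 0.029
grip_force: 35.7
```

The row is closed up (10 N, no further travel). I'm releasing and retreating.

Emit:
jog_arm --steps '[{"delta_rot": [0, 0, 0], "linear": [0, 0, 0], "grip": 0.04}, {"delta_rot": [0, 0, 0], "linear": [0, 0, 0], "grip": 0.085}, {"delta_rot": [0, 0, 0], "linear": [0, 0, 0], "grip": 0.085}, {"delta_rot": [0, 0, 0], "linear": [0, 0, 0], "grip": 0.085}, {"delta_rot": [0, 0, 0], "linear": [0, 0, -0.02], "grip": 0.085}, {"delta_rot": [0, 0, 0], "linear": [0, 0, -0.045], "grip": 0.085}, {"delta_rot": [0, 0, 0], "linear": [0, 0, -0.045], "grip": 0.085}, {"delta_rot": [0, 0, 0], "linear": [0, 0, -0.045], "grip": 0.085}, {"delta_rot": [0, 0, 0], "linear": [0, 0, -0.02], "grip": 0.085}, {"delta_rot": [0, 0, 0], "linear": [0, 0, 0], "grip": 0.085}]'

```text
t: 20.9
tool_pos: [0.593, -0.0008, 0.2567]
tool_rot: [3.139, 0.097, 0.012]
contact_force: [0.1, 0.0, 0.2]
opening: 0.0856
grip_force: 0.0
```

Run:
```python
from h import *
p,d,o=shot('side','s4');print(o['t'],o['tool_pos'])
p=cv2.imread('pics/s4.png')[190:310,225:385];a=cv2.resize(p,None,fx=3,fy=3,interpolation=cv2.INTER_CUBIC)
shot('wrist','w5');w=cv2.resize(cv2.imread('pics/w5.png'),(310,232));w=cv2.copyMakeBorder(w,0,a.shape[0]-232,0,0,cv2.BORDER_CONSTANT)
cv2.imwrite('pics/s4c.png',np.hstack([a,w]))
```

```text
20.9 [ 0.59302669 -0.00080395  0.25673836]
```

View pics/s4c.png

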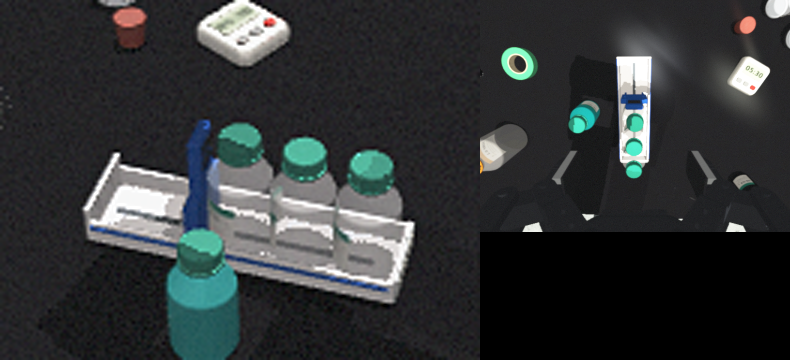

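Three bottles stand upright and closed up between the lip and the follower. The orange and turquoise bottles, the tape roll and the timer show no sign of having moved. Handing in.

```bash
python3 -c "
from station import ctrl
print(ctrl.finish_job())"
```

```text
the job is handed in; nothing more can be done
None
```

The job is handed in at about 21 s of the 59 s: the two old bottles stand at the lip in their original order, with the new bottle upright behind them. The follower is pushed up against the row until it would go no further (about 10 N), and the bystanders were left alone.

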